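# Clamp the sweet mould in the notched holding bench

### The job

Clamp the wooden sweet mould in the holding bench: hold the blue release bar up, slide the carriage towards the mould and on until the mould is squeezed against the sprung backstop with about 14 N (never 22 N or more), then let go of the bar so that it drops fully into a notch and the carriage keeps the mould gripped. Leave the sweets, cups, bowl and brush where they are.

Things in the scene. Friction and masses are not known exactly. Their poses are not given: they have to be found in the camera images.
- fixture: the holding bench: a brown wooden board 215 x 460 x 18 mm, fixed to the table, with a bed between two low aluminium lips. Origin: at table height, in the middle of the bed's length and width. Its y axis runs along the bed, z up. From -y to +y the bed holds the carriage, the mould and the sprung backstop; the carriage slides towards +y.
- bed_end (a point): the +y end of the bed, on the board, 200 mm from the bench's origin. Before it stands the backstop: a dark wooden block 140 x 45 x 55 mm with a black rubber pad on its -y side. Clamped anywhere, the pad's free face 20 to 100 mm to +y of the bench's origin; its place is not reported: see or feel it. The pad gives 1 mm per 0.7 N, 34 mm at most, plus 0.9 N of damping per 10 mm/s.
- rack_end (a point): on the tooth tops of the notched steel rack on the robot's side, abreast of the bench's origin, 28 mm above the table. Both racks have a notch every 8 mm. A bar let down onto a tooth rides on it until the carriage slips back, by less than 8 mm, to the next notch (the squeezed pad pushes it back by itself); let go while still raised, it may slip back up to 15 mm.
- carriage: the aluminium carriage, 140 mm across the bed and 50 mm along it, top 70 mm above the table. Origin: under its middle, at table height; axes as the bench's. It starts latched 190 mm to -y of the bench's origin and can travel 190 mm to +y. While the bar is down in a notch it is locked, with 1 mm of play each way; unlatched it slides with 0.8 N of friction plus 0.4 N per 10 mm/s.
- fence (a point): middle of the carriage's black rubber face on its +y side, which meets the mould; 29 mm to +y of the carriage's origin, 45 mm above the table.
- bar_grip (a point): middle of the blue release bar: straight, 118 mm long across the bed, 14 mm thick along the bed, 16 mm high, on two upright steel rods 52 mm either side of its middle. With the bar down this point is 102 mm above the table, with 24 mm free between bar and carriage. Pinch it from above, fingers on its -y and +y sides; once lifted it carries the carriage along.
- release_bar (a joint): height of the release bar (m): 0 = fully down in a notch, about 0.0075 = resting on top of a tooth, 0.014 = its upper stop. It is free of the teeth above 0.008. A spring and its weight hold it down with 9 N at 0 and 11 N at the top.
- mould: a pale wooden sweet mould with two flower-shaped hollows, a block 80 mm across the bed, 120 mm along it and 35 mm high, about 0.25 kg, lying loose on the board between the lips (2.5 mm of play each side). Origin: centre of its underside; y along the bed. Pushed by the carriage it slides along the bed to the backstop, with 1 to 2.5 N of drag.
- sweet_green: a green sweet, 42 mm across, 29 mm high, on the bench's board on the robot's side; leave it. Origin: centre of its underside.
- sweet_peach: a peach-coloured sweet, 42 mm across, 29 mm high, on the bench's board on the robot's side; leave it. Origin: centre of its underside.
- cup_a: a black square cup 75 x 75 x 28 mm with a white sweet in it, on the table; leave it. Origin: centre of its underside.
- cup_b: a black square cup 75 x 75 x 28 mm with a pink sweet in it, on the table; leave it. Origin: centre of its underside.
- bowl: a blue bowl 110 mm across, 45 mm high, on the table; leave it. Origin: centre of its underside.
- brush: a brush lying on the table beyond the bench; leave it. Origin: under its middle.
Mind the look-alikes: they are no part of the job. What is shaped like the mould but orange is not meant.

How it is judged:
On the way, in this order (a step that is already met when the one before it is completed fails the run):
1. the release bar is held up and the carriage has been slid more than 15 mm (value of joint release_bar above 0.0078 m and distance of carriage from where it was at the start of the episode above 0.015 m), for 0.1 s.
2. the carriage squeezes the mould with more than 5 N (contact force between mould and carriage above 5 N), for 0.2 s.
At the end, for the whole second after the job is handed in: The release bar is fully down in a notch (less than 2 mm up), the carriage and the mould are at rest, the carriage grips the mould with 1 to 18 N, and the mould lies flat on the board (within 4 mm and 0.05 rad), square to the bed within 0.1 rad (value of joint release_bar below 0.002 m and contact force between mould and carriage between 1 and 18 N and linear speed of each of carriage, mould below 0.005 m/s and angle between the y axis of mould and the y axis of fixture, either way round below 0.1 rad and angle between mould's own z axis and vertical below 0.05 rad and z of mould in the frame of fixture below 0.022 m); the robot touches nothing.
It fails at once if the mould is squeezed by the carriage with 22 N or more (contact force between mould and carriage above 22 N).
It fails at once if a sweet, cup, the bowl or the brush is moved more than 20 mm (distance of any of sweet_green, sweet_peach, cup_a, cup_b, bowl, brush from where it was at the start of the episode above 0.02 m).
It also fails if it takes over 54 s, if anything falls off the work surface, if the arm or the gripper's body presses on something with over 40 N, if the wrist force passes 120 N, or if a joint passes its speed limit or range.

### The arm

A 6-joint arm with a two-finger parallel gripper is mounted at the origin on the work surface. World frame = base frame: x ahead of the robot, y to its left, z up, the work surface at z = 0. Lengths are in m, angles in rad, forces in N, time in s.
With the tool pointing down it reaches from about 0.35 to 0.775 m from the base axis. Payload 7.3 kg.
Tool frame: the origin (TCP) lies at the very end of the fingers, on their centre line; the grasp point (between the pads) lies 19 mm behind it; x points along the fingers, y is the direction in which the jaws open and shut, and the axes are right-handed (so a half turn about x gives the same grasp; the last joint's range is limited). The gripper opens to 92 mm and grips with 3 to 60 N. Pads are 19 mm wide; open, the fingers measure 130 mm over their backs; the gripper's body (75 mm by 190 mm) begins 47 mm behind the grasp point.
Start: joints at [-1.339, 0.342, 1.524, -0, 1.275, -0.146], TCP at [0.194, -0.488, 0.227] pointing down, gripper open.
Joint ranges: [-2.53, 2.53], [-0.77, 2.02], [0.04, 2.7], [-1, 4.14], [0.28, 2.66], [-3.11, 3.11]. Speed limits (rad/s): [2.57, 2.57, 3.14, 3.14, 3.14, 3.14].

### API

Orientations are given as [roll, pitch, yaw] about the fixed x, y, z axes, in that order (R = Rz(yaw) Ry(pitch) Rx(roll)).
In Python, from cell import observe, vision, job gives the robot as it stands.
- The arm moves only by the tool send_rows, never from a script. Its argument "motion" is a list of rows, each an object with "hand": the opening, from -1 (shut) to 1 (fully open), so that 0 is half open; "slide": the shift along the tool's x, y, z in mm, a list of three; "spin": the turn about the tool's x in rad. In form: [{"hand": hand, "slide": [tx, ty, tz], "spin": spin}, ...]. A call has 1 to 8 rows; each row shifts and turns the pose as measured when the row begins, along the tool's axes as they then stand; what a row does not reach is not made up. A row lasts 1/10 s, in which the tool goes at most 50 mm and 8.59 degrees, less where a joint would pass 70% of its speed; a pose out of reach is approached as far as the arm can. A call with a gripper value outside its range is refused whole. The fingers move at their own pace and stop on an object; "grip_force" is the grip in N (left out, the last holds). Time passes only in rows, so rows that do not move let the fingers close. It gives the time, the measured TCP pose, the force and the opening at its end, in the units of the state.
- observe(): the state, without advancing time (a new reading comes with each control period).
- vision.read_camera(name): name is "scene" or "side" or "wrist"; returns a dict with "pixels" (420x560x3 uint8, blue, green, red), "range_z" (420x560 float32, m along the optical axis (not along the pixel's ray), 0 where there is no reading), "fx", "fy", "cx", "cy" (pixels), "world_from_camera" (4x4, takes a point from camera to world coordinates); the wrist camera has in their place "T_tool_cam" (4x4, takes a point from camera to tool coordinates, whose origin is the TCP and whose axes are the tool frame's). Camera axes: x right, y down, z forward; pixel columns grow to the right and rows downward; lengths in m; the calibration is good to about 2 mm. The wrist camera is an equidistant fisheye: a pixel r from the principal point sees the ray r / f radians off the axis. A picture is of the moment at which its call begins: read the wrist's pose just before it.
- job.hand_in(): hands the job in, once; it reports no verdict.
Trained networks look in a picture, given as the dict that the camera call returned (one of the last four; its "shot" number tells which), for a name from the list of things; names that differ only in an ending like _2 or _b are one class to them, and where a whole thing is asked for, a point or a joint stands for the part that bears it (a point fixed in the world has none). Each returns a list of dicts, best first, with "conf" (0 to 1); they miss things now and then, are a little off and sometimes report something else, mostly with a low value. They report only what shows in the picture. A call takes as long as a camera call. They do not tell look-alikes from the thing itself.
- vision.search_frame(picture, thing): "uv" ([column, row] in pixels, amid what is visible of it).
- vision.cut_out(picture, thing): "mask" (420x560 bool, what is visible of it) and "uv" ([column, row] in pixels, amid what is visible of it).
The state is a dict: "time": time; "qpos": joint angles; "qvel": joint speeds; "joint_efforts": joint torques, N m; "tool_pos": TCP position; "tool_rot": TCP orientation; "contact_force": force on the tool from outside, world axes, zero at the start; "torque": the same for the moment, N m; "opening": finger opening in m.
Only numpy, scipy, OpenCV 4.12 (cv2) and the standard library are available. Lean on these libraries where they do the work, as an engineer would, in place of code of your own. Each camera call takes 0.05 s, during which the arm holds its last target.

## Working session

There is one attempt and no reset: what is moved stays moved. The work goes in short steps, Python scripts to look and compute and a tool call to move; the robot and the scene stay as the last step left them, time stands still between calls to the robot, and variables do not carry over. Pictures are saved under pics/ and viewed, and the job is handed in when it is done.

Besides the shell and the picture viewer there is one more tool, called after "Request:" in YAML: its name, and indented under it one key for each argument. send_rows: Moves the arm, as the interface text tells. Its arguments: {"type":"object","properties":{"motion":{"type":"array","items":{"type":"object","properties":{"hand":{"type":"number"},"slide":{"type":"array","items":{"type":"number"}},"spin":{"type":"number"}}}},"grip_force":{"type":"number"}},"required":["motion"]}

```bash
mkdir -p pics; cat > h.py <<'E'
import numpy as np,cv2
from cell import observe,vision,job
def shot(n,f):
    p=vision.read_camera(n); cv2.imwrite('pics/'+f,p['pixels']); return p
def pt(p,u,v,z=None):
    z=p['range_z'][int(v),int(u)] if z is None else z
    c=np.array([(u-p['cx'])/p['fx']*z,(v-p['cy'])/p['fy']*z,z,1]); return (p['world_from_camera']@c)[:3]
def cloud(p):
    v,u=np.mgrid[:420,:560]; z=p['range_z']
    c=np.stack([(u-p['cx'])/p['fx']*z,(v-p['cy'])/p['fy']*z,z,np.ones_like(z)],-1)
    w=(c@p['world_from_camera'].T)[...,:3]; w[z==0]=np.nan; return w
E
python3 - <<'E'
from h import *
print(observe())
for n in('scene','side'):
    p=shot(n,n+'1.png'); w=cloud(p)
    np.save(n+'w.npy',w)
    for t in ('bar_grip','mould','carriage','fixture'):
        for d in vision.cut_out(p,t)[:3]:
            m=d['mask']; print(n,t,d['conf'],np.round(d['uv']),m.sum(),np.round(np.nanmedian(w[m],0),4),np.round(np.nanmax(w[m],0),3),np.round(np.nanmin(w[m],0),3))
E
```

```text
{'time': 0.0, 'qpos': array([-1.33902117e+00,  3.42735629e-01,  1.52501993e+00,  1.09502078e-05,
        1.27538245e+00, -1.45995397e-01]), 'qvel': array([-0.00029696, -0.00218058, -0.00160444, -0.00083893, -0.00064997,
       -0.00134542]), 'joint_efforts': array([-8.28577104e-04, -4.31244457e+01, -2.44216204e+01,  7.17143691e-02,
        5.60430670e-02, -1.42741069e-04]), 'tool_pos': array([ 0.19357823, -0.48757478,  0.22603724]), 'tool_rot': array([-1.72356734,  1.56925093,  1.79579267]), 'contact_force': array([ 0.51412266, -0.07929578,  0.13873996]), 'torque': array([0.01315864, 0.03534974, 0.00374465]), 'opening': 0.09163852552265372}
scene bar_grip 0.5 [240. 196.] 253 [ 0.5002 -0.1461  0.1063] [ 0.557 -0.135  0.112] [ 0.35  -0.217 -0.003]
scene mould 0.9 [172. 241.] 1107 [ 0.6756 -0.2913  0.0339] [ 0.734 -0.232  0.04 ] [ 0.573 -0.391 -0.004]
scene mould 0.66 [281. 223.] 1131 [ 0.5166 -0.0146  0.0513] [0.555 0.044 0.059] [ 0.435 -0.094  0.014]
scene mould 0.65 [246. 158.] 763 [ 0.265  -0.2339  0.0329] [ 0.319 -0.194  0.039] [ 0.158 -0.291 -0.003]
scene carriage 0.89 [243. 204.]
[... 204 characters left out ...]
37.] 147 [ 0.3939 -0.0201  0.0398] [ 0.411 -0.01   0.048] [ 0.378 -0.036  0.019]
side bar_grip 0.63 [306. 182.] 301 [ 0.4888 -0.1417  0.1052] [ 0.591 -0.134  0.113] [ 0.436 -0.284 -0.004]
side mould 0.93 [283. 226.] 1424 [ 0.499  -0.0026  0.0523] [0.565 0.082 0.061] [ 0.457 -0.123  0.017]
side mould 0.9 [273. 167.] 848 [ 0.6574 -0.2841  0.0339] [ 0.76  -0.148  0.11 ] [ 0.551 -0.413 -0.002]
side mould 0.86 [352. 351.] 3247 [0.2343 0.2568 0.0346] [0.31  0.317 0.039] [ 0.164  0.147 -0.004]
side carriage 0.91 [304. 193.] 1446 [ 0.4902 -0.1321  0.069 ] [ 0.603 -0.113  0.113] [ 0.423 -0.31  -0.004]
side fixture 0.61 [280. 270.] 9505 [0.457  0.1247 0.0184] [0.614 0.283 0.113] [ 0.358 -0.284 -0.004]
```

View pics/scene1.png

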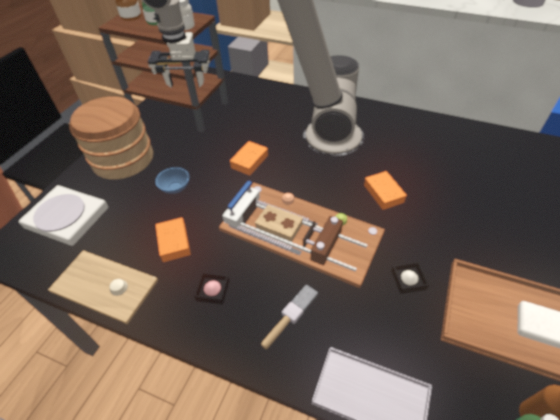

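View pics/side1.png

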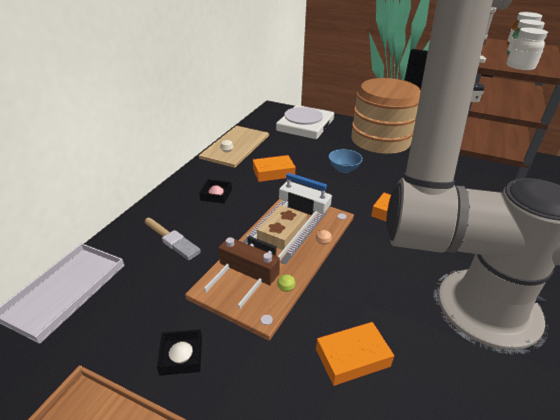

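```bash
python3 - <<'E'
import numpy as np,cv2
a=np.concatenate([np.load(n+'w.npy').reshape(-1,3) for n in('scene','side')]); 
im=np.concatenate([cv2.imread(f'pics/{n}1.png').reshape(-1,3) for n in('scene','side')]).astype(int)
k=len(a)//2; src=np.arange(len(a))>=k
box=(a[:,0]>.33)&(a[:,0]<.66)&(a[:,1]>-.3)&(a[:,1]<.35)
for s in (0,1):
  def st(m,l):
    m=m&box&(src==s); q=a[m]
    if len(q)<15: print(l,len(q));return
    (c,sz,an)=cv2.minAreaRect(q[:,:2].astype(np.float32)); print(s,l,len(q),'c',np.round(c,4),'sz',np.round(sz,3),round(an,2),'z',np.round(np.median(q[:,2]),4), 'pct',np.round(np.percentile(q[:,:2],[2,98],axis=0),3).tolist())
  blue=(im[:,0]>im[:,2]+50)
  st((a[:,2]>.1)&(a[:,2]<.125)&blue,'bar')
  st((a[:,2]>.064)&(a[:,2]<.076)&(a[:,1]<0),'cartop')
  st((a[:,2]>.066)&(a[:,2]<.078)&(a[:,1]>0),'backtop')
  st((a[:,2]>.046)&(a[:,2]<.058)&(im[:,2]>120),'mouldtop')
  st((a[:,2]>.014)&(a[:,2]<.021)&(a[:,0]>.36)&(a[:,0]<.63),'board')
E
```

```text
0 bar 133 c [ 0.4971 -0.1476] sz [0.015 0.115] 84.75 z 0.1088 pct [[0.443, -0.156], [0.552, -0.138]]
0 cartop 453 c [ 0.4991 -0.1415] sz [0.053 0.144] 79.48 z 0.0688 pct [[0.434, -0.172], [0.566, -0.118]]
0 backtop 578 c [0.5219 0.1364] sz [0.046 0.142] 84.7 z 0.0717 pct [[0.458, 0.113], [0.591, 0.16]]
0 mouldtop 974 c [ 0.489 -0.004] sz [0.33  0.183] 85.35 z 0.052 pct [[0.438, -0.144], [0.566, 0.081]]
0 board 4415 c [0.4867 0.0294] sz [0.253 0.641] 0.12 z 0.0171 pct [[0.377, -0.159], [0.603, 0.27]]
1 bar 227 c [ 0.4927 -0.1453] sz [0.019 0.114] 83.32 z 0.1084 pct [[0.436, -0.154], [0.547, -0.135]]
1 cartop 574 c [ 0.4935 -0.1452] sz [0.059 0.139] 84.56 z 0.0699 pct [[0.426, -0.169], [0.559, -0.116]]
1 backtop 835 c [0.5186 0.1379] sz [0.048 0.139] 84.23 z 0.0725 pct [[0.45, 0.116], [0.585, 0.164]]
1 mouldtop 953 c [0.4681 0.0037] sz [0.165 0.319] 4.29 z 0.0528 pct [[0.414, -0.128], [0.547, 0.147]]
1 board 6572 c [0.4855 0.0218] sz [0.264 0.651] 2.25 z 0.0179 pct [[0.372, -0.155], [0.598, 0.275]]
```

The images show the bench at a yaw of about -5°. The carriage and blue bar are at scene (240,196), the pale mould at (281,222), and the backstop at (326,240) with its pad on the mould side. The orange blocks are decoys. Next I'll work out the approach.

```bash
cat >> h.py <<'E'
from scipy.spatial.transform import Rotation as Ro
YAW=-0.093
BY=np.array([-np.sin(YAW),np.cos(YAW),0])
def delta(target):
    o=observe(); R=Ro.from_euler('xyz',o['tool_rot']).as_matrix()
    d=R.T@(np.array(target)-o['tool_pos'])
    ty=R[:,1]; s=np.sign(ty@BY); 
    ang=np.arctan2(np.cross(ty,s*BY)@R[:,0],ty@BY*s)
    print('R',np.round(R,3).tolist(),'d_tool mm',np.round(d*1000,1),'spin',round(ang,4),'t',o['time'],'q',np.round(o['qpos'],2),'F',np.round(o['contact_force'],1),'op',o['opening'])
def bench():
    o=observe(); p=o['tool_pos']; B=np.array([.495,-.1465,0]); print('along',round((p-B)@BY*1000,1),'across',round((p-B)@np.array([BY[1],-BY[0],0])*1000,1),'z',round(p[2]*1000,1),'F_along',round(o['contact_force']@BY,2),'Fz',round(o['contact_force'][2],2),'op',round(o['opening']*1000,1),'t',round(o['time'],2))
E
python3 -c "
from h import *
delta([.495,-.1465,.2])"
```

```text
R [[-0.0, 0.369, -0.929], [-0.0, -0.929, -0.369], [-1.0, 0.0, 0.0]] d_tool mm [  26.7 -206.2 -406. ] spin 0.4708 t 0.5 q [-1.34  0.34  1.52 -0.    1.28 -0.15] F [-0.4 -0.3  0.2] op 0.0916257186802561
```

Request:
send_rows:
  motion:
    - {"hand":1,"slide":[0,0,0],"spin":0.118}
    - {"hand":1,"slide":[0,0,0],"spin":0.118}
    - {"hand":1,"slide":[0,0,0],"spin":0.118}
    - {"hand":1,"slide":[0,0,0],"spin":0.117}
  grip_force: 50

```text
time: 0.9
tool_pos: [0.1937, -0.4879, 0.2267]
tool_rot: [0.386, 1.571, -2.865]
contact_force: [-0.6, -0.7, -0.4]
opening: 0.0921
```

```bash
python3 -c "
from h import *
delta([.495,-.1465,.2])"
```

```text
R [[-0.0, -0.109, -0.994], [-0.0, -0.994, 0.109], [-1.0, 0.0, 0.0]] d_tool mm [  26.7 -372.3 -262.2] spin -0.0164 t 0.9 q [-1.34  0.34  1.52 -0.    1.28  0.34] F [-0.6 -0.7 -0.4] op 0.09207034745754446
```

Request:
send_rows:
  motion:
    - {"hand":1,"slide":[0,-35,-25],"spin":-0.008}
    - {"hand":1,"slide":[0,-37,-26],"spin":-0.008}
    - {"hand":1,"slide":[0,-37,-26],"spin":0}
    - {"hand":1,"slide":[0,-37,-26],"spin":0}
    - {"hand":1,"slide":[0,-37,-26],"spin":0}
    - {"hand":1,"slide":[0,-37,-26],"spin":0}
    - {"hand":1,"slide":[0,-37,-26],"spin":0}
    - {"hand":1,"slide":[0,-37,-26],"spin":0}

```text
time: 1.7
tool_pos: [0.4344, -0.2119, 0.2265]
tool_rot: [2.061, 1.567, -1.189]
contact_force: [1.0, -0.4, -0.2]
opening: 0.0915
```

```bash
python3 -c "
from h import *
delta([.495,-.1465,.2])"
```

```text
R [[0.002, -0.108, -0.994], [-0.004, -0.994, 0.108], [-1.0, 0.004, -0.002]] d_tool mm [ 26.3 -71.7 -53.1] spin -0.0152 t 1.7 q [-0.61  0.26  1.64 -0.    1.24  1.07] F [ 1.  -0.4 -0.2] op 0.09147821231339254
```

Request:
send_rows:
  motion:
    - {"hand":1,"slide":[5,-34,-26],"spin":-0.015}
    - {"hand":1,"slide":[5,-34,-26],"spin":0}
    - {"hand":1,"slide":[0,0,0],"spin":0}

```text
time: 2.0
tool_pos: [0.4979, -0.1423, 0.2166]
tool_rot: [2.525, 1.565, -0.703]
contact_force: [0.2, -0.5, -0.4]
opening: 0.0919
```

```bash
python3 - <<'E'
from h import *
delta([.495,-.1465,.2])
o=observe(); p=shot('wrist','w1.png'); print(p['fx'],p['cx'],p['cy'],np.round(p['T_tool_cam'],3).tolist())
R=Ro.from_euler('xyz',o['tool_rot']).as_matrix()
v,u=np.mgrid[:420,:560]; x=(u-p['cx'])/p['fx']; y=(v-p['cy'])/p['fy']; th=np.hypot(x,y); k=np.tan(th)/np.maximum(th,1e-9); z=p['range_z']
c=np.stack([x*k*z,y*k*z,z,np.ones_like(z)],-1); w=(c@p['T_tool_cam'].T)[...,:3]@R.T+o['tool_pos']; w[(z==0)|(th>1.4)]=np.nan
im=p['pixels'].astype(int)
def st(m,l):
    q=w[m]; 
    if len(q)<15: print(l,len(q));return
    c,s,a=cv2.minAreaRect(q[:,:2].astype(np.float32)); print(l,len(q),np.round(c,4),np.round(s,4),round(a,2),np.round(np.median(q,0),4),np.round(np.percentile(q[:,:2],[1,99],axis=0),3).tolist())
Z=w[...,2]
inb=(w[...,0]>.38)&(w[...,0]<.62)&(w[...,1]>-.25)&(w[...,1]<.2)
st(inb&(Z>.1)&(Z<.125)&(im[...,0]>im[...,2]+40),'bar')
st(inb&(Z>.063)&(Z<.077)&(w[...,1]<-.08),'car')
st(inb&(Z>.047)&(Z<.058)&(im[...,2]>130)&(w[...,1]>-.11)&(w[...,1]<.09),'mould')
st(inb&(Z>.063)&(Z<.08)&(w[...,1]>.08),'back')
for d in vision.cut_out(p,'bar_grip')[:2]:
    print(d['conf'],d['uv']); st(d['mask']&(Z>.1),'net bar')
E
```

```text
R [[0.004, -0.087, -0.996], [-0.004, -0.996, 0.087], [-1.0, 0.003, -0.005]] d_tool mm [16.6  4.3  2.6] spin 0.006 t 2.0 q [-0.43  0.33  1.56 -0.    1.24  1.23] F [ 0.2 -0.5 -0.4] op 0.09190314140471625
325.19226210127806 277.9289241317551 212.24679816361902 [[-0.001, -0.303, 0.953, -0.158], [1.0, 0.0, 0.001, -0.0], [-0.001, 0.953, 0.303, -0.082], [0.0, 0.0, 0.0, 1.0]]
bar 1969 [ 0.4954 -0.1463] [0.0129 0.1163] 84.99 [ 0.501  -0.1465  0.1094] [[0.439, -0.156], [0.552, -0.136]]
car 5099 [ 0.4952 -0.144 ] [0.0542 0.1379] 84.77 [ 0.5042 -0.1407  0.0696] [[0.428, -0.174], [0.563, -0.117]]
mould 7425 [0.4724 0.0064] [0.1633 0.1502] 85.02 [ 0.5069 -0.0225  0.0528] [[0.464, -0.078], [0.546, 0.041]]
back 2970 [0.52   0.1368] [0.0459 0.1393] 84.83 [0.5234 0.1285 0.0722] [[0.454, 0.11], [0.588, 0.16]]
0.7 [282.0, 210.4]
net bar 2026 [ 0.4954 -0.1459] [0.0138 0.1163] 84.87 [ 0.502  -0.1462  0.1094] [[0.44, -0.156], [0.552, -0.136]]
0.61 [223.4, 196.4]
net bar 2116 [ 0.4976 -0.1159] [0.0741 0.1166] 85.4 [ 0.5013 -0.146   0.1094] [[0.439, -0.156], [0.552, -0.134]]
```

View pics/w1.png

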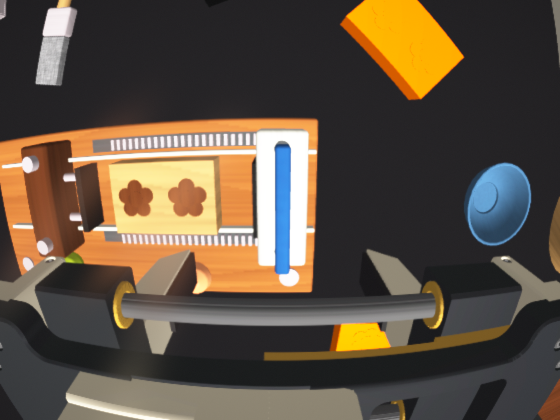

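```bash
sed -i 's/YAW=-0.093/YAW=-0.089/; s/.495,-.1465,0/.4954,-.1461,0/' h.py; python3 - <<'E'
from h import *
delta([.4954,-.1461,.083]); bench()
o=observe(); p=shot('wrist','w2.png')
R=Ro.from_euler('xyz',o['tool_rot']).as_matrix()
v,u=np.mgrid[:420,:560]; x=(u-p['cx'])/p['fx']; y=(v-p['cy'])/p['fy']; th=np.hypot(x,y); k=np.tan(th)/np.maximum(th,1e-9); z=p['range_z']
c=np.stack([x*k*z,y*k*z,z,np.ones_like(z)],-1); w=(c@p['T_tool_cam'].T)[...,:3]@R.T+o['tool_pos']
s=(w-np.array([.4954,-.1461,0]))@BY*1000
for r in (180,188,196,204,212):
  print(r,[(c,round(s[r,c]),round(w[r,c,2]*1000)) for c in list(range(70,118,2))])
  print('   ',[(c,round(s[r,c]),round(w[r,c,2]*1000)) for c in list(range(212,264,3))])
E
```

```text
R [[0.003, -0.089, -0.996], [-0.005, -0.996, 0.089], [-1.0, 0.005, -0.004]] d_tool mm [134.    0.2   0.9] spin -0.0004 t 2.1 q [-0.43  0.33  1.57 -0.    1.24  1.23] F [0.2 0.4 0.1] op 0.09180402635404777
along 0.9 across 0.4 z 217.0 F_along 0.46 Fz 0.07 op 91.8 t 2.1
180 [(70, 264, 24), (72, 262, 21), (74, 232, 59), (76, 229, 59), (78, 225, 60), (80, 225, 56), (82, 226, 50), (84, 224, 48), (86, 224, 44), (88, 225, 39), (90, 226, 33), (92, 224, 30), (94, 225, 25), (96, 225, 20), (98, 222, 20), (100, 220, 19), (102, 218, 16), (104, 215, 16), (106, 211, 18), (108, 188, 53), (110, 185, 53), (112, 183, 53), (114, 181, 52), (116, 178, 52)]
    [(212, 69, 47), (215, 69, 26), (218, 68, 17), (221, 64, 17), (224, 61, 18), (227, 57, 17), (230, 54, 17), (233, 50, 18), (236, 47, 18), (239, 44, 18), (242, 40, 19), (245, 37, 18), (248, 34, 16), (251, 26, 68), (254, 23, 70), (257, 20, 70), (260, 17, 70), (263, 14, 70)]
188 [(70, 263, 28), (72, 262, 24), (74, 263, 18), (76, 230, 59), (78, 227, 59), (80, 224, 59), (82, 224, 55), (84, 225, 50), (86, 225, 46), (88, 2, 375), (90, 225, 36), (92, 225, 32),
[... 1711 characters left out ...]
, 69), (257, 21, 70), (260, 18, 70), (263, 15, 69)]
212 [(70, 259, 41), (72, 255, 42), (74, 252, 41), (76, 249, 42), (78, 233, 59), (80, 229, 60), (82, 227, 59), (84, 226, 56), (86, 226, 52), (88, 226, 47), (90, 225, 44), (92, 225, 40), (94, 225, 35), (96, 225, 30), (98, 226, 25), (100, 224, 22), (102, 224, 17), (104, 221, 17), (106, 218, 18), (108, 215, 18), (110, 211, 19), (112, 189, 52), (114, 186, 53), (116, 183, 53)]
    [(212, 70, 52), (215, 2, 375), (218, 69, 19), (221, 66, 18), (224, 63, 16), (227, 59, 17), (230, 55, 18), (233, 52, 17), (236, 48, 19), (239, 45, 18), (242, 41, 18), (245, 38, 18), (248, 34, 17), (251, 27, 71), (254, 24, 68), (257, 21, 69), (260, 18, 69), (263, 15, 70)]
```

Request:
send_rows:
  motion:
    - {"hand":1,"slide":[40,0,0],"spin":0}
    - {"hand":1,"slide":[40,0,0],"spin":0}
    - {"hand":1,"slide":[30,0,0],"spin":0}
    - {"hand":0.2,"slide":[15,0,0],"spin":0}
    - {"hand":0.2,"slide":[6,0,0],"spin":0}
    - {"hand":0.2,"slide":[0,0,0],"spin":0}

```text
time: 2.75
tool_pos: [0.4937, -0.1558, 0.0853]
tool_rot: [2.401, 1.557, -0.843]
contact_force: [0.2, -0.7, 0.4]
opening: 0.0719
```

```bash
python3 -c "
from h import *
delta([.4954,-.1461,.083]);bench()"
```

```text
R [[0.009, -0.103, -0.995], [-0.01, -0.995, 0.103], [-1.0, 0.009, -0.01]] d_tool mm [ 2.3 -9.9 -0.7] spin -0.014 t 2.75 q [-0.45  0.48  1.74 -0.01  0.9   1.23] F [ 0.2 -0.7  0.4] op 0.07190932002795786
along -9.9 across -0.9 z 85.3 F_along -0.66 Fz 0.39 op 71.9 t 2.75
```

Request:
send_rows:
  motion:
    - {"hand":0.0,"slide":[1,-9.5,-1],"spin":-0.014}
    - {"hand":-0.2,"slide":[0,0,0],"spin":0}
    - {"hand":-0.3,"slide":[0,0,0],"spin":0}

```text
time: 3.05
tool_pos: [0.4968, -0.1475, 0.087]
tool_rot: [2.49, 1.553, -0.741]
contact_force: [0.1, 0.3, 0.3]
opening: 0.0487
```

```bash
python3 -c "
from h import *
delta([.4954,-.1461,.083]);bench()"
```

```text
R [[0.013, -0.09, -0.996], [-0.012, -0.996, 0.09], [-1.0, 0.011, -0.014]] d_tool mm [ 3.9 -1.3  1.6] spin -0.0007 t 3.05 q [-0.43  0.48  1.74 -0.01  0.9   1.23] F [0.1 0.3 0.3] op 0.04865460897994826
along -1.3 across 1.5 z 87.0 F_along 0.27 Fz 0.31 op 48.7 t 3.05
```

Request:
send_rows:
  motion:
    - {"hand":-0.3,"slide":[4,-1.3,1],"spin":0}
    - {"hand":-0.6,"slide":[0,0,0],"spin":0}
    - {"hand":-1,"slide":[0,0,0],"spin":0}
    - {"hand":-1,"slide":[0,0,0],"spin":0}
    - {"hand":-1,"slide":[0,0,0],"spin":0}

```text
time: 3.55
tool_pos: [0.4968, -0.146, 0.0841]
tool_rot: [2.531, 1.55, -0.7]
contact_force: [0.0, -0.2, -0.5]
opening: 0.0134
```

```bash
python3 -c "
from h import *
delta([.4954,-.1461,.083]);bench()"
```

```text
R [[0.016, -0.089, -0.996], [-0.014, -0.996, 0.089], [-1.0, 0.012, -0.017]] d_tool mm [1.1 0.2 1.4] spin 0.0003 t 3.55 q [-0.43  0.48  1.75 -0.01  0.89  1.23] F [ 0.  -0.2 -0.5] op 0.013407048804179766
along 0.2 across 1.4 z 84.1 F_along -0.17 Fz -0.5 op 13.4 t 3.55
```

Request:
send_rows:
  motion:
    - {"hand":-1,"slide":[-4,0,0],"spin":0}
    - {"hand":-1,"slide":[-4,0,0],"spin":0}
    - {"hand":-1,"slide":[-3,0,0],"spin":0}
    - {"hand":-1,"slide":[0,0,0],"spin":0}

```text
time: 3.95
tool_pos: [0.4967, -0.1457, 0.0936]
tool_rot: [2.542, 1.552, -0.689]
contact_force: [2.4, -0.7, -10.2]
opening: 0.0136
```

```bash
python3 -c "
from h import *
delta([.4954,-.1461,.083]);bench()"
```

```text
R [[0.015, -0.089, -0.996], [-0.012, -0.996, 0.089], [-1.0, 0.011, -0.016]] d_tool mm [10.6  0.4  1.4] spin -0.0003 t 3.95 q [-0.43  0.47  1.74 -0.01  0.92  1.23] F [  2.4  -0.7 -10.2] op 0.013585509702448411
along 0.5 across 1.3 z 93.6 F_along -0.44 Fz -10.18 op 13.6 t 3.95
```

Request:
send_rows:
  motion:
    - {"hand":-1,"slide":[-2,-2,0],"spin":0}
    - {"hand":-1,"slide":[-0.5,-5,0],"spin":0}
    - {"hand":-1,"slide":[0,-6,0],"spin":0}
    - {"hand":-1,"slide":[0,-6,0],"spin":0}

```text
time: 4.35
tool_pos: [0.4984, -0.1269, 0.0955]
tool_rot: [2.479, 1.551, -0.753]
contact_force: [2.7, -3.7, -10.1]
opening: 0.0136
```

```bash
python3 -c "
from h import *
delta([.4954,-.1461,.083]);bench()"
```

```text
R [[0.015, -0.09, -0.996], [-0.014, -0.996, 0.09], [-1.0, 0.012, -0.016]] d_tool mm [12.7 19.2  1.4] spin -0.0012 t 4.35 q [-0.39  0.46  1.75 -0.01  0.92  1.27] F [  2.7  -3.7 -10.1] op 0.013574963532928978
along 19.4 across 1.3 z 95.5 F_along -3.49 Fz -10.13 op 13.6 t 4.35
```

Tracking is good: the bar is up about 11.4 mm and the carriage has moved 19 mm. I'll continue.

Request:
send_rows:
  motion:
    - {"hand":-1,"slide":[0,-5,0],"spin":0}
    - {"hand":-1,"slide":[0,-5,0],"spin":0}
    - {"hand":-1,"slide":[0,-5,0],"spin":0}
    - {"hand":-1,"slide":[0,-5,0],"spin":0}
    - {"hand":-1,"slide":[0,-5,0],"spin":0}
    - {"hand":-1,"slide":[0,-5,0],"spin":0}
    - {"hand":-1,"slide":[0,-5,0],"spin":0}

```text
time: 5.05
tool_pos: [0.5017, -0.0891, 0.0951]
tool_rot: [2.42, 1.55, -0.811]
contact_force: [2.6, -4.1, -10.0]
opening: 0.0132
```

```bash
python3 -c "
from h import *
delta([.4954,-.1461,.083]);bench()"
```

```text
R [[0.015, -0.089, -0.996], [-0.015, -0.996, 0.089], [-1.0, 0.014, -0.016]] d_tool mm [12.8 57.1  1.4] spin 0.0002 t 5.05 q [-0.32  0.45  1.76 -0.01  0.91  1.35] F [  2.6  -4.1 -10. ] op 0.013199865346540652
along 57.3 across 1.2 z 95.1 F_along -3.87 Fz -10.03 op 13.2 t 5.05
```

Request:
send_rows:
  motion:
    - {"hand":-1,"slide":[-0.3,-4,0],"spin":0}
    - {"hand":-1,"slide":[0,-4,0],"spin":0}
    - {"hand":-1,"slide":[0,-4,0],"spin":0}
    - {"hand":-1,"slide":[0,-3,0],"spin":0}
    - {"hand":-1,"slide":[0,0,0],"spin":0}
    - {"hand":-1,"slide":[0,0,0],"spin":0}

```text
time: 5.65
tool_pos: [0.5032, -0.072, 0.0953]
tool_rot: [2.417, 1.549, -0.813]
contact_force: [3.6, -1.8, -10.3]
opening: 0.0135
```

```bash
python3 -c "
from h import *
bench()"
```

```text
along 74.5 across 1.2 z 95.3 F_along -1.51 Fz -10.31 op 13.5 t 5.65
```

Contact with the pad is close now, so I'll move in slow steps.

Request:
send_rows:
  motion:
    - {"hand":-1,"slide":[-0.2,-2,0],"spin":0}
    - {"hand":-1,"slide":[0,-2,0],"spin":0}
    - {"hand":-1,"slide":[0,-2,0],"spin":0}
    - {"hand":-1,"slide":[0,-2,0],"spin":0}
    - {"hand":-1,"slide":[0,0,0],"spin":0}

```text
time: 6.15
tool_pos: [0.5037, -0.0661, 0.0955]
tool_rot: [2.299, 1.547, -0.932]
contact_force: [4.6, -1.5, -10.5]
opening: 0.0138
```

```bash
python3 -c "
from h import *
bench()"
```

```text
along 80.4 across 1.2 z 95.5 F_along -1.1 Fz -10.5 op 13.8 t 6.15
```

Request:
send_rows:
  motion:
    - {"hand":-1,"slide":[-0.1,-2,0],"spin":0}
    - {"hand":-1,"slide":[0,-2,0],"spin":0}
    - {"hand":-1,"slide":[0,-2,0],"spin":0}
    - {"hand":-1,"slide":[0,0,0],"spin":0}

```text
time: 6.55
tool_pos: [0.5039, -0.0636, 0.0956]
tool_rot: [2.161, 1.543, -1.07]
contact_force: [3.5, -2.6, -10.7]
opening: 0.0134
```

```bash
python3 -c "
from h import *
bench()"
```

```text
along 82.9 across 1.2 z 95.6 F_along -2.27 Fz -10.7 op 13.4 t 6.55
```

```bash
cat > car.py <<'E'
from h import *
delta([.4954,-.1461,.083])
p=shot('side','s_%d.png'%int(observe()['time']*100)); w=cloud(p); s=(w-np.array([.4954,-.1461,0]))@BY*1000; im=p['pixels'].astype(int)
x=(w-np.array([.4954,-.1461,0]))@np.array([BY[1],-BY[0],0])*1000
Z=w[...,2]
ins=(abs(x)<75)
m=ins&(Z>.066)&(Z<.073)&(im.min(-1)>120)&(s>40)&(s<130); print('car top',m.sum(),np.round(np.percentile(s[m],[2,50,98]),1))
m=(abs(x)<30)&(Z>.048)&(Z<.057)&(s>80)&(s<260)&(im[...,2]>im[...,0]+40)&(im[...,2]>110); print('mould top',m.sum(),np.round(np.percentile(s[m],[2,50,98]),1))
E
python3 car.py; ls pics
```

```text
R [[0.014, -0.089, -0.996], [-0.025, -0.996, 0.089], [-1.0, 0.023, -0.016]] d_tool mm [14.5 82.6  1.4] spin -0.0 t 6.55 q [-0.26  0.45  1.76 -0.03  0.91  1.41] F [  3.5  -2.6 -10.7] op 0.013369674056833106
car top 553 [ 59.7  86.6 107.4]
mould top 707 [112.8 170.3 221.8]
s_655.png
scene1.png
side1.png
w1.png
w2.png
```

Request:
send_rows:
  motion:
    - {"hand":-1,"slide":[-0.2,-4,0],"spin":0}
    - {"hand":-1,"slide":[-0.1,-4,0],"spin":0}

```text
time: 6.8
tool_pos: [0.5044, -0.0593, 0.0959]
tool_rot: [2.055, 1.538, -1.175]
contact_force: [1.0, -15.4, -11.0]
opening: 0.0133
```

```bash
python3 -c "
from h import *
bench()"; python3 car.py
```

```text
along 87.3 across 1.2 z 95.9 F_along -15.27 Fz -11.0 op 13.3 t 6.8
R [[0.013, -0.089, -0.996], [-0.031, -0.996, 0.088], [-0.999, 0.029, -0.015]] d_tool mm [15.4 86.8  1.5] spin 0.0004 t 6.8 q [-0.25  0.45  1.76 -0.03  0.91  1.43] F [  1.  -15.4 -11. ] op 0.013304497133190428
car top 559 [ 65.   90.8 111. ]
mould top 710 [116.  175.  226.1]
```

```bash
python3 -c "
from h import *
for i in range(3): vision.read_camera('wrist'); bench()"
```

```text
along 87.5 across 1.2 z 95.9 F_along -12.16 Fz -10.53 op 13.6 t 6.9
along 87.5 across 1.2 z 95.9 F_along -11.93 Fz -11.2 op 13.7 t 6.95
along 87.5 across 1.2 z 95.9 F_along -12.23 Fz -9.53 op 13.9 t 7.0
```

Request:
send_rows:
  motion:
    - {"hand":-1,"slide":[-0.3,-4,0],"spin":0}

```text
time: 7.1
tool_pos: [0.5045, -0.0575, 0.0961]
tool_rot: [2.014, 1.535, -1.217]
contact_force: [0.1, -17.6, -11.0]
opening: 0.0133
```

```bash
python3 -c "
from h import *
bench()
for i in range(2): vision.read_camera('wrist'); bench()"
```

```text
along 89.1 across 1.2 z 96.1 F_along -17.52 Fz -11.03 op 13.3 t 7.1
along 89.4 across 1.2 z 96.2 F_along -13.91 Fz -10.51 op 13.8 t 7.15
along 89.4 across 1.2 z 96.2 F_along -14.09 Fz -10.69 op 13.5 t 7.2
```

Request:
send_rows:
  motion:
    - {"hand":-1,"slide":[2.5,-2.8,0],"spin":0}
    - {"hand":-1,"slide":[2.5,-2.4,0],"spin":0}

```text
time: 7.4
tool_pos: [0.5046, -0.0568, 0.0914]
tool_rot: [1.94, 1.529, -1.291]
contact_force: [0.8, -15.4, -5.3]
opening: 0.0135
```

```bash
python3 -c "
from h import *
bench()
for i in range(1): vision.read_camera('wrist'); bench()"
```

```text
along 89.8 across 1.3 z 91.4 F_along -15.29 Fz -5.27 op 13.5 t 7.4
along 89.8 across 1.3 z 91.3 F_along -14.7 Fz -7.62 op 13.6 t 7.45
```

Request:
send_rows:
  motion:
    - {"hand":-1,"slide":[2,-2.2,0],"spin":0}
    - {"hand":-1,"slide":[1,-1.5,0],"spin":0}
    - {"hand":-1,"slide":[0.5,-1,0],"spin":0}

```text
time: 7.75
tool_pos: [0.5044, -0.0581, 0.0892]
tool_rot: [1.873, 1.521, -1.358]
contact_force: [2.2, -7.9, -8.6]
opening: 0.0134
```

```bash
python3 -c "
from h import *
bench()
for i in range(1): vision.read_camera('wrist'); bench()"
```

```text
along 88.4 across 1.2 z 89.2 F_along -7.63 Fz -8.61 op 13.4 t 7.75
along 88.5 across 1.2 z 89.2 F_along -9.08 Fz -10.36 op 13.9 t 7.8
```

Request:
send_rows:
  motion:
    - {"hand":-1,"slide":[2,-1,0],"spin":0}
    - {"hand":-1,"slide":[2,-1,0],"spin":0}
    - {"hand":-1,"slide":[1.5,-0.5,0],"spin":0}

```text
time: 8.1
tool_pos: [0.5045, -0.0584, 0.0841]
tool_rot: [1.857, 1.518, -1.376]
contact_force: [0.3, -6.0, -0.7]
opening: 0.0135
```

```bash
python3 -c "
from h import *
bench()
for i in range(1): vision.read_camera('wrist'); bench()"
```

```text
along 88.1 across 1.2 z 84.1 F_along -5.99 Fz -0.68 op 13.5 t 8.1
along 88.1 across 1.2 z 84.2 F_along -6.54 Fz -8.58 op 13.5 t 8.15
```

Request:
send_rows:
  motion:
    - {"hand":-1,"slide":[0.5,0,0],"spin":0}
    - {"hand":-1,"slide":[0,0,0],"spin":0}
    - {"hand":-0.4,"slide":[0,0,0],"spin":0}
    - {"hand":-0.2,"slide":[0,0,0],"spin":0}
    - {"hand":0,"slide":[0,0,0],"spin":0}
    - {"hand":0,"slide":[0,0,0],"spin":0}

```text
time: 8.75
tool_pos: [0.5042, -0.059, 0.0871]
tool_rot: [1.874, 1.517, -1.361]
contact_force: [-0.4, 0.4, 0.1]
opening: 0.041
```

```bash
python3 -c "
from h import *
bench()"; python3 car.py
```

```text
along 87.5 across 1.1 z 87.1 F_along 0.38 Fz 0.08 op 41.0 t 8.75
R [[0.011, -0.093, -0.996], [-0.053, -0.994, 0.092], [-0.999, 0.051, -0.016]] d_tool mm [ 8.5 87.2  0.8] spin -0.0031 t 8.75 q [-0.24  0.46  1.77 -0.06  0.88  1.47] F [-0.4  0.4  0.1] op 0.04096090387054291
car top 454 [ 63.6  93.8 110.2]
mould top 717 [115.7 173.7 225.4]
```

The fingers are clear of the bar and the force reads zero. I'll retract and check.

Request:
send_rows:
  motion:
    - {"hand":0,"slide":[-15,0,0],"spin":0}
    - {"hand":0,"slide":[-30,0,0],"spin":0}
    - {"hand":0,"slide":[-40,0,0],"spin":0}
    - {"hand":0,"slide":[-40,0,0],"spin":0}
    - {"hand":0,"slide":[0,0,0],"spin":0}
    - {"hand":0,"slide":[0,0,0],"spin":0}

```text
time: 9.4
tool_pos: [0.5017, -0.0509, 0.2164]
tool_rot: [1.831, 1.519, -1.402]
contact_force: [0.2, 0.2, -0.4]
opening: 0.0457
```

```bash
python3 - <<'E'
from h import *
bench()
o=observe(); p=shot('wrist','w9.png'); shot('side','s9.png')
R=Ro.from_euler('xyz',o['tool_rot']).as_matrix()
v,u=np.mgrid[:420,:560]; x=(u-p['cx'])/p['fx']; y=(v-p['cy'])/p['fy']; th=np.hypot(x,y); k=np.tan(th)/np.maximum(th,1e-9); z=p['range_z']
c=np.stack([x*k*z,y*k*z,z,np.ones_like(z)],-1); w=(c@p['T_tool_cam'].T)[...,:3]@R.T+o['tool_pos']
D=w-np.array([.4954,-.1461,0]); s=D@BY*1000; xx=D@np.array([BY[1],-BY[0],0])*1000; Z=w[...,2]*1000; im=p['pixels'].astype(int)
m=(Z>95)&(Z<130)&(im[...,0]>im[...,2]+40)&(s>50)&(s<140)
print('bar',m.sum(),'top z',np.median(Z[m]),'s',np.percentile(s[m],[2,50,98]))
m=(Z>66)&(Z<74)&(s>50)&(s<140)&(abs(xx)<65); print('car z',np.median(Z[m]),np.percentile(s[m],[2,98]))
m=(Z>46)&(Z<60)&(abs(xx)<36)&(s>100)&(s<250)&(im[...,2]>130); print('mould z',np.median(Z[m]),np.percentile(Z[m],[5,95]),np.percentile(s[m],[1,99]))
q=w[m][:,:2].astype(np.float32); print(cv2.minAreaRect(q))
E
```

```text
along 95.3 across -2.2 z 216.4 F_along 0.2 Fz -0.44 op 45.7 t 9.4
bar 2008 top z 109.44224836821707 s [80.38189508 86.64511481 93.23794101]
car z 69.60633895382753 [ 63.025482   114.03027232]
mould z 52.826083732240875 [51.55892245 54.145771  ] [117.09209808 235.1229627 ]
((0.5113992691040039, 0.03307153657078743), (0.12829475104808807, 0.07196900248527527), 84.90241241455078)
```

View pics/w9.png

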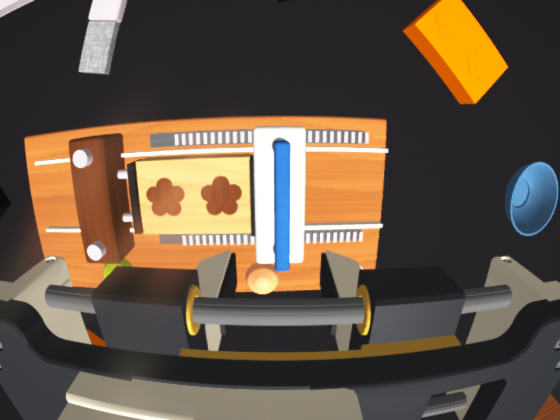

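View pics/s9.png

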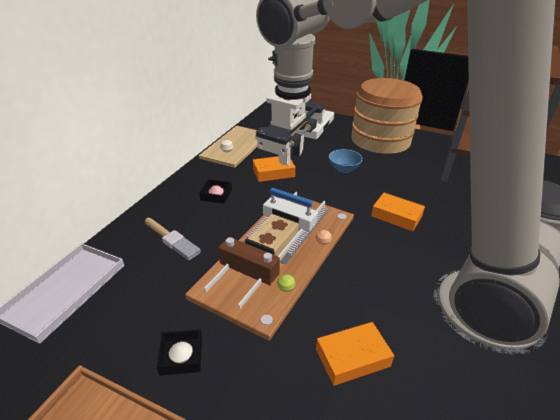

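The wrist picture shows the mould at (135–250, 195), held between the carriage and the pushed-in pad. The bar at (282,205) is back at its starting height, and the side picture shows nothing else moved.

```bash
python3 -c "
from h import *
job.hand_in()"
```

```text
the job is handed in; nothing more can be done
```

The mould is clamped against the backstop and the job is handed in at about 9.5 s. No verdict was reported.

- **Sequence:** I pinched the blue bar and lifted it about 11–12 mm. I slid the carriage about 90 mm until the force along the bed held at about 14–15 N; the highest reading was 17.5 N while moving. I then lowered the bar onto the rack, and the carriage settled back into the notch 88 mm from its start. After that I opened the fingers and backed off.
- **Bar and gripper:** The top of the bar is at 109.4 mm, the same as when it was latched at the start, so it is fully down. The gripper touches nothing and its force reads about zero.
- **Mould:** It lies flat, with its top at 52.8 mm, and is square to the bed.
- **Remaining grip:** The pad is pushed in about 10–11 mm, which works out to about 8 N. That is less than the 14 N squeeze because of the slip back into the notch, but within 1–18 N. It is an estimate from the images, not a measured force.
- **Sweets, cups, bowl and brush:** They look unmoved in the pictures. I did not measure their positions.
- **Disagreement between checks:** With the arm holding still, the force rose above what the pad alone would give (about 12 N where 8 N was expected). I put the difference down to friction and mould drag, and stopped at the 88 mm notch rather than 96 mm to stay clear of the limits.

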